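Stow the domino rack under the sliding lid

ROBOT

A 6-joint arm with a two-finger parallel gripper is mounted at the origin on the work surface. World frame = base frame: x ahead of the robot, y to its left, z up, the work surface at z = 0. Lengths are in m, angles in rad, forces in N, time in s.
With the tool pointing down it reaches from about 0.375 to 0.9 m from the base axis. Payload 3.1 kg.
Tool frame: the origin (TCP) lies midway between the tips of the shut fingers; the grasp point (between the pads) lies 19 mm behind it; z points along the fingers, y is the line along which they close (so a half turn about z gives the same grasp; the last joint's range is limited). The gripper opens to 85 mm and grips with 20 to 120 N. Pads are 22 mm wide; open, the fingers measure 114 mm over their backs; the gripper's body (76 mm by 85 mm) begins 54 mm behind the grasp point. The pads swing forward as they close: fully open they stand 13 mm farther back than shut.
Start: joints at [1.032, 0.527, 1.433, -0, 1.181, -0.178], TCP at [0.22, 0.585, 0.231] pointing down, gripper open.
Joint ranges: [-3.08, 3.08], [-0.75, 2.2], [0.22, 2.44], [-1.43, 4.57], [0, 2.65], [-2.85, 2.85]. Speed limits (rad/s): [2.79, 2.79, 3.14, 3.14, 3.14, 3.14].

INTERFACE

Orientations are given as a rotation vector (axis times angle).
In Python, from plant import sensors, optics, job gives the robot as it stands.
- The arm moves only by the tool send_rows, never from a script. Its argument "rows" is one flat list of numbers, 5 for each row, row after row: the gripper's target within -1 to 1 (shut at 1, half-way at 0, fully open at -1), then the shift along the tool's x, y, z in cm, then the turn about the tool's z in degrees. In form: [jaw, dx, dy, dz, spin, jaw, dx, dy, dz, spin, ...]. A call has 1 to 5 rows; each row is the pose to reach, as a shift and turn from the pose commanded when the call began, along the tool's axes at that moment; what a row does not reach only later rows make up. A row lasts 1/8 s, in which the tool goes at most 62.5 mm and 10.7 degrees, less where a joint would pass 70% of its speed; a pose out of reach is approached as far as the arm can. A call with a gripper value outside its range is refused whole. The fingers move at their own pace and stop on an object; "squeeze" is the grip in N (left out, the last holds). Time passes only in rows, so rows that repeat a pose let the fingers close. It gives the time, the measured TCP pose, the force, the opening and the grip force at its end, in the units of the state.
- sensors.get_state(): the state, without advancing time (a new reading comes with each control period).
- optics.camera(name): name is "scene" or "top"; returns a dict with "pixels" (480x640x3 uint8, red, green, blue), "camera_matrix" (3x3 intrinsics, pixels), "world_from_camera" (4x4, takes a point from camera to world coordinates). Camera axes: x right, y down, z forward; pixel columns grow to the right and rows downward; lengths in m; the calibration is good to about 2 mm. A picture is of the moment at which its call begins. There is no depth.
- job.finish_job(): hands the job in; it is judged then, once.
Trained networks look in a picture, given as the dict that the camera call returned (one of the last four; its "shot" number tells which), for a name from the list of things; names that differ only in an ending like _2 or _b are one class to them, and where a whole thing is asked for, a point or a joint stands for the part that bears it (a point fixed in the world has none). Each returns a list of dicts, best first, with "p" (0 to 1); they miss things now and then, are a little off and sometimes report something else, mostly with a low value. They report only what shows in the picture. A call takes as long as a camera call. They do not tell look-alikes from the thing itself.
- optics.spot_in(picture, name): "box" ([left, top, right, bottom] in pixels, round what is visible of it).
- optics.masks_of(picture, name): "mask" (480x640 bool, what is visible of it) and "box" ([left, top, right, bottom] in pixels, round what is visible of it).
- optics.spot_point(picture, name): "position" ([column, row] in pixels: a listed point, or the origin of a listed thing).
The state is a dict: "clock": time; "qpos": joint angles; "joint_vel": joint speeds; "joint_efforts": joint torques, N m; "tool_pos": TCP position; "tcp_rot": TCP orientation; "wrist_force": force on the tool from outside, world axes, zero at the start; "moment": the same for the moment, N m; "gripper_width": opening from 0.0 (shut) to 1.0 (fully open); "finger_force": force on a finger pad.
Only numpy, scipy, OpenCV 4.12 (cv2) and the standard library are available. Lean on these libraries where they do the work, as an engineer would, in place of code of your own. Each camera call takes 0.05 s, during which the arm holds its last target. There are 200 camera calls.

TASK

Slide back the lid of the wooden domino box as far as it goes, slip the grooved domino rack in slantwise, one end first under the lid, on the side where the space there is not taken up by packed dominoes (feel for it), and push it in until the rack can lie flat on the layer of dominoes. Then let go and slide the lid fully shut; do not force the rack against the box, and leave the other things on the carrom board where they are.

Things in the scene. Friction and masses are not known exactly. Their poses are not given: they have to be found in the camera images.
- box: wooden domino box with a sliding lid, heavy, stays put on the carrom board (playing surface 30 mm above the ledge). Outside 207 long (x) x 150 wide (y) x 67 high; walls 10 mm thick. Origin: centre of its underside, z up. Side walls and the +x end wall rise to 67 mm; the -x end wall only to 58 mm, as the lid runs out over it towards -x
- box_floor (a point): centre of the floor inside the box, axes as the box: a full, level layer of white dominoes, its top 18 mm above the box's underside. Cavity 187 (x) x 130 (y) mm, centred on this point, free height 40 mm up to the lid's underside. The rack belongs flat on this layer, lengthwise
- box_end (a point): foot of the -x end wall, inside, mid-width, on the layer. At this covered end, unmeasured: five dominoes on edge packed as a fixed block 60 x 60 x 30 high in one corner (+y or -y side, varies; front 60 to 66 mm from this wall, 4 to 64 mm off mid-width); in the other, a loose domino 60 (y) x 30 x 12 lying flat, 15 to 21 mm from the wall: the rack shoves it up to the wall, leaving 157 mm
- lid (a joint): how far the lid is slid back towards the box's -x, in m: 0 shut, 0.12 at its stop. A flat board 6 mm thick in grooves, top 64 mm above the box's underside. Shut, it meets the +x wall; at its stop only the 120 mm of cavity next to the +x wall are open, the other 67 mm stay covered. It stays where left; sliding takes about 4 N plus 6 N per m/s
- lid_pull (a point): middle of the wooden pull bar on top of the lid, 8 mm above the lid's surface; moves with the lid. Bar 14 mm thick along the box, 80 mm long across it, standing 16 mm above the lid; its centre is 80 mm towards -x from the box's centre when the lid is shut. Axes as those of the box
- rack_center (a point): centre of the wooden domino rack, 11 mm above its underside: a straight channel 150 long (x) x 32 wide (y) x 22 high (z) with one groove 14 mm wide and 12 mm deep along its top, ends alike, about 85 g; starts lying flat on the carrom board, 30 mm above the ledge
- holder: bystander: dark silicone striker holder, 140 (y) x 46 x 52 high with strikers standing in it; origin at its underside
- pot: bystander: white ceramic pen pot with pens, 80 mm across, 175 high; origin at its underside
- vial: bystander: clear plastic vial with twist cap, 39 mm across, 82 high; origin at its underside
- tumbler: bystander: open steel tumbler, 76 mm across, 115 high; origin at its underside
- striker: bystander: a carrom striker lying flat, disc 41 mm across, 10 thick; origin at its underside
- notebook: bystander: closed score notebook lying flat, 148 x 105 x 16 mm, with a pencil on it, top of the pencil 24 mm above its underside (origin); does not move
Mind the look-alikes: they are no part of the job. What is meant by the part that bears rack_center is not pink, and is the larger of those in its own colour.

How it is judged:
By the outcome, as a careful person would: the job done as asked, in the order asked, and still so for the second after the job is handed in, with the robot touching nothing.
It also fails if it takes over 64 s, if anything falls off the work surface, if the arm or the gripper's body presses on something with over 40 N, if the wrist force passes 120 N, or if a joint passes its speed limit or range.

## Working session

There is one attempt and no reset: what is moved stays moved. The work goes in short steps, Python scripts to look and compute and a tool call to move; the robot and the scene stay as the last step left them, time stands still between calls to the robot, and variables do not carry over. Pictures are saved under pics/ and viewed, at most 10 in all, crops included, and the job is handed in when it is done.

Besides the shell and the picture viewer there is one more tool, called after "Request:" as name(argument=value, ...) on one line, values as JSON. send_rows: Moves the arm, as the interface text tells. Its arguments: {"type":"object","properties":{"rows":{"type":"array"},"squeeze":{"type":"number"}},"required":["rows"]}

```bash
mkdir -p pics; ls; cat > h.py <<'E'
import numpy as np, cv2
from plant import sensors, optics, job
from scipy.spatial.transform import Rotation as R
def ray(pic,uv):
    K=pic["camera_matrix"];T=np.array(pic["world_from_camera"])
    d=T[:3,:3]@np.linalg.solve(K,[uv[0],uv[1],1]);return T[:3,3],d
def at(pic,uv,z):
    o,d=ray(pic,uv);return o+d*(z-o[2])/d[2]
def proj(pic,p):
    T=np.linalg.inv(pic["world_from_camera"]);c=T[:3,:3]@np.array(p)+T[:3,3];q=np.array(pic["camera_matrix"])@c;return q[:2]/q[2]
def save(pic,name,crop=None,s=1):
    im=pic["pixels"][:,:,::-1]
    if crop: im=im[crop[1]:crop[3],crop[0]:crop[2]]
    cv2.imwrite("pics/"+name,cv2.resize(im,None,fx=s,fy=s,interpolation=cv2.INTER_CUBIC))
E
python3 - <<'E'
from h import *
s=sensors.get_state();print(s)
for n in("top","scene"):
    p=optics.camera(n);save(p,n+"0.png")
    print(n,np.round(p["world_from_camera"],3).tolist())
    for k in("box","lid_pull","rack_center","box_floor","holder","pot","vial","tumbler","striker","notebook"):
        for d in optics.spot_point(p,k)[:3]: print(k,np.round(d["position"],1),round(d["p"],2),np.round(at(p,d["position"],.03),3))
    for d in optics.masks_of(p,"rack_center")[:4]: print("rackmask",d["box"],round(d["p"],2),d["mask"].sum(),p["pixels"][d["mask"]].mean(0))
E
```

```text
pics
{'clock': 0.0, 'qpos': array([ 1.03250704e+00,  5.28466120e-01,  1.43393259e+00, -3.20281496e-05,
        1.18146059e+00, -1.78510049e-01]), 'joint_vel': array([-8.37303157e-04, -3.85737613e-04, -1.41943081e-03, -5.10745223e-05,
        9.65897845e-04, -5.28803936e-04]), 'joint_efforts': array([-6.53662596e-05, -4.42352307e+01, -1.78027493e+01, -2.83068657e-04,
        8.21722497e-03, -8.34502345e-06]), 'tool_pos': array([0.21963723, 0.58433315, 0.23032406]), 'tcp_rot': array([-0.56194037, -3.09014488,  0.00334972]), 'wrist_force': array([-0.22755597,  0.9933745 ,  0.45325361]), 'moment': array([ 0.04384704, -0.01027184, -0.03277908]), 'finger_force': 0.0, 'gripper_width': 1.0047194950269211}
top [[-0.005, -0.996, 0.089, 0.412], [-1.0, 0.006, 0.009, -0.122], [-0.01, -0.089, -0.996, 1.24], [0.0, 0.0, 0.0, 1.0]]
box [241.4 223.8] 0.67 [0.565 0.078 0.03 ]
box [165.  324.7] 0.19 [0.317 0.263 0.03 ]
lid_pull [271.8 215.1] 0.86 [0.586 0.002 0.03 ]
rack_center [366.8 252.1] 0.78 [ 0.492 -0.233  0.03 ]
rack_center [482.2 286.7] 0.77 [ 0.406 -0.515  0.03 ]
rack_center [480.5 345.9] 0.57 
[... 1027 characters left out ...]
 0.756 -0.085  0.03 ]
holder [280.3 340.4] 0.7 [ 0.757 -0.084  0.03 ]
pot [432.3 426.4] 0.74 [0.733 0.282 0.03 ]
pot [358.4 216.7] 0.17 [ 0.374 -0.117  0.03 ]
vial [223. 285.] 0.56 [ 0.721 -0.279  0.03 ]
tumbler [339.1 390.5] 0.59 [0.777 0.085 0.03 ]
striker [360.  216.3] 0.69 [ 0.371 -0.115  0.03 ]
notebook [505.7 268.8] 0.59 [0.308 0.257 0.03 ]
rackmask [279.7, 198.1, 312.4, 251.1] 0.89 756 [131.75       101.66666667  73.6547619 ]
rackmask [222.8, 149.2, 233.0, 182.4] 0.62 264 [121.81060606  91.37878788  68.61742424]
rackmask [249.8, 123.2, 282.5, 147.8] 0.59 345 [160.04347826 102.75652174 117.6115942 ]
rackmask [414.8, 395.6, 462.0, 445.6] 0.2 1803 [118.46034387 115.64891847 107.3754853 ]
```

View pics/top0.png

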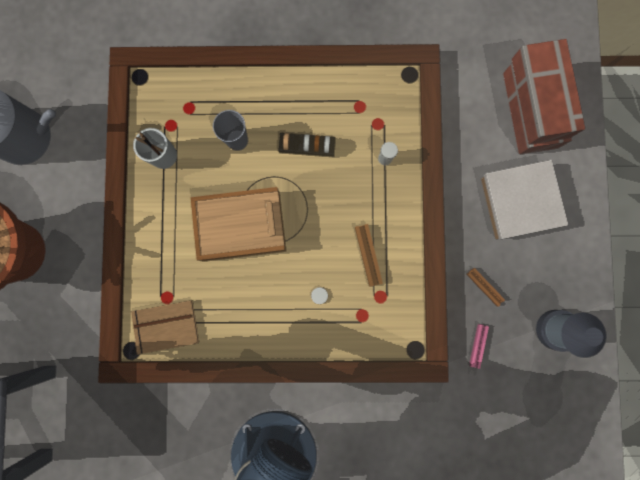

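```bash
python3 - <<'E'
from h import *
p=optics.camera("top");save(p,"crop0.png",(340,200,520,380),3.3)
for d in optics.masks_of(p,"rack_center")[:4]:
    pts=np.argwhere(d["mask"])[:,::-1].astype(float)
    w=np.array([at(p,u,.052)[:2] for u in pts]);r=cv2.minAreaRect(w.astype(np.float32)*1000);print("rack",d["p"],r)
p2=optics.camera("top")
for n in ("box","lid","lid_pull"):
  for d in optics.masks_of(p2,n)[:2]:
    pts=np.argwhere(d["mask"])[:,::-1].astype(float)
    w=np.array([at(p2,u,.094)[:2] for u in pts]);r=cv2.minAreaRect(w.astype(np.float32)*1000);print(n,d["p"],r,d["box"])
p2=optics.camera("scene");save(p2,"sc1.png")
for n in ("box","lid","lid_pull","rack_center"):
  for d in optics.masks_of(p2,n)[:3]:
    pts=np.argwhere(d["mask"])[:,::-1].astype(float)
    z={'box':.094,'lid':.094,'lid_pull':.11,'rack_center':.052}[n]
    w=np.array([at(p2,u,z)[:2] for u in pts]);r=cv2.minAreaRect(w.astype(np.float32)*1000);print(n,d["p"],r,d["box"])
E
```

```text
rack 0.82 ((404.05780029296875, -515.1163330078125), (106.86957550048828, 27.510238647460938), 43.67340087890625)
rack 0.8 ((265.20050048828125, -493.9263610839844), (25.841598510742188, 98.77010345458984), 76.61900329589844)
rack 0.7 ((313.6770935058594, 257.4593505859375), (107.03620910644531, 153.44053649902344), 10.38286304473877)
rack 0.68 ((483.17718505859375, -233.8428955078125), (147.66387939453125, 35.32594299316406), 12.724749565124512)
box 0.76 ((554.943115234375, 75.5169677734375), (157.52699279785156, 211.85214233398438), 6.601983547210693) [193.4, 187.9, 287.0, 260.3]
lid 0.96 ((559.7321166992188, 72.20513153076172), (131.56309509277344, 197.36598205566406), 6.391398906707764) [195.2, 193.2, 284.1, 251.9]
lid_pull 0.82 ((559.797607421875, 70.90619659423828), (132.88475036621094, 200.86898803710938), 6.818444728851318) [194.3, 189.4, 282.8, 254.1]
box 0.75 ((569.3792724609375, 79.62712860107422), (181.04318237304688, 208.7874755859375), 6.7514872550964355) [334.0, 253.6, 447.2, 357.3]
box 0.2 ((737.5722045898438, 275.46966552734375), (77.98822021484375, 96.6998291015625)
[... 218 characters left out ...]
0625, 75.98713684082031), (129.78298950195312, 195.43885803222656), 6.6843180656433105) [337.4, 257.8, 443.6, 341.6]
lid_pull 0.17 ((774.51513671875, 90.77296447753906), (98.27238464355469, 75.64906311035156), 34.05663299560547) [323.8, 352.7, 363.9, 405.8]
rack_center 0.9 ((293.86798095703125, -475.82611083984375), (32.53404998779297, 104.28582763671875), 77.83741760253906) [250.5, 125.2, 280.4, 149.2]
rack_center 0.85 ((490.3074951171875, -230.23516845703125), (162.197509765625, 40.73405075073242), 13.629075050354004) [278.0, 199.2, 312.7, 251.4]
rack_center 0.73 ((724.0426635742188, 281.5372619628906), (104.8162612915039, 85.53710174560547), 6.048914432525635) [416.9, 394.9, 460.4, 445.8]
```

View pics/crop0.png

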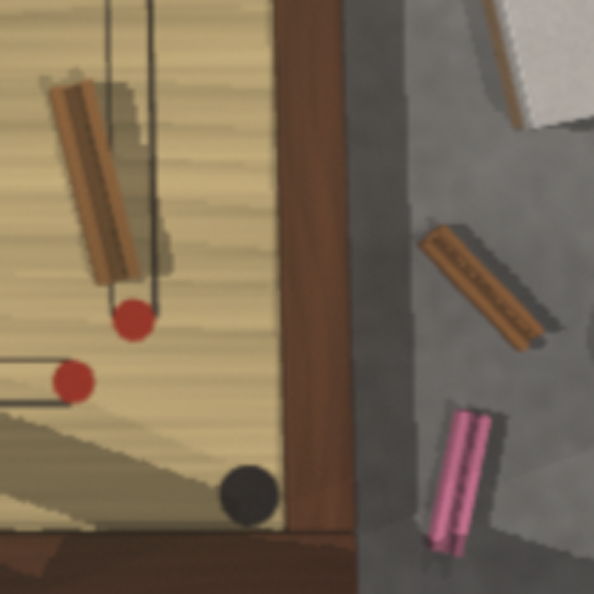

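View pics/scene0.png

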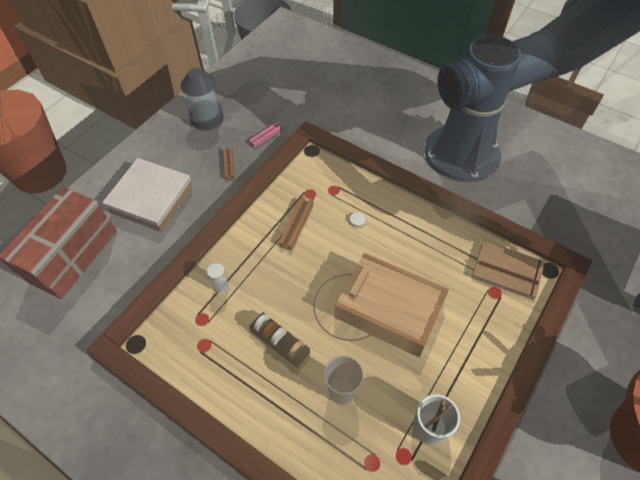

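The box's pull bar is at its right end in the top view (px 272,217), so box -x points roughly to world -y. There are three rack look-alikes in the top view:
- (367,252): brown, about 148 mm long, on the board
- (486,287): brown, about 107 mm long
- (480,346): pink

The first fits: it is not pink and is the larger of the two brown ones. The crop confirms this. Next I'll refine the poses.

```bash
cat >> h.py <<'E'
from scipy.optimize import minimize
def corners(x,y,yaw,L,W,z0,z1):
    c,s=np.cos(yaw),np.sin(yaw)
    return [(x+c*a*L/2-s*b*W/2,y+s*a*L/2+c*b*W/2,z) for a in(-1,1) for b in(-1,1) for z in(z0,z1)]
def fit(pms,x0,L,W,z0,z1):
    S=8
    def cost(q):
        t=0
        for p,m in pms:
            h=cv2.convexHull(np.float32([proj(p,c) for c in corners(q[0],q[1],q[2],L,W,z0,z1)]))
            im=np.zeros((480,640),np.uint8);cv2.fillConvexPoly(im,np.int32(h*256),255,cv2.LINE_AA,8)
            a=im/255.;t+=np.abs(a-m).sum()
        return t
    r=minimize(cost,x0,method="Nelder-Mead",options=dict(initial_simplex=[x0]+[np.add(x0,d) for d in([.01,0,0],[0,.01,0],[0,0,.06])],xatol=1e-5))
    return r.x,r.fun
E
python3 - <<'E'
from h import *
a=optics.camera("top");b=optics.camera("scene")
def near(p,n,g):
    return min(optics.masks_of(p,n),key=lambda d:np.hypot(*(np.mean(np.reshape(d["box"],(2,2)),0)-proj(p,g))))["mask"]
for n,x0,dims,g in(("box",[.557,.077,1.685],(.207,.15,.03,.097),(.557,.077,.07)),("rack_center",[.485,-.233,.22],(.15,.032,.03,.052),(.485,-.233,.04))):
    ma,mb=near(a,n,g),near(b,n,g)
    for pm in([(a,ma)],[(b,mb)],[(a,ma),(b,mb)]):
        q,f=fit(pm,x0,*dims);print(n,np.round(q[:2],4),round(np.degrees(q[2]),2),round(f),ma.sum(),mb.sum())
for p,n in((a,"top"),(b,"scene")):
    for d in optics.spot_point(p,"lid_pull")[:1]:print(n,"pull",at(p,d["position"],.102))
    for d in optics.spot_point(p,"rack_center")[:3]:print(n,"rack",at(p,d["position"],.041))
M=R.from_rotvec(sensors.get_state()["tcp_rot"]).as_matrix();print(np.round(M,3))
E
```

```text
box [0.5582 0.0772] 96.47 219 5859 6968
box [0.5574 0.078 ] 96.92 304 5859 6968
box [0.5576 0.0775] 96.81 530 5859 6968
rack_center [ 0.4831 -0.2359] 12.64 115 859 749
rack_center [ 0.4831 -0.2347] 15.12 144 859 749
rack_center [ 0.4834 -0.2354] 13.17 267 859 749
top pull [0.57179867 0.00313893 0.102     ]
top rack [ 0.41207173 -0.5138475   0.041     ]
top rack [ 0.48889364 -0.23387347  0.041     ]
top rack [ 0.25972148 -0.49819657  0.041     ]
scene pull [ 0.56709623 -0.00510105  0.102     ]
scene rack [ 0.49065242 -0.23222245  0.041     ]
scene rack [ 0.27582341 -0.48756883  0.041     ]
scene rack [ 0.43620935 -0.51309395  0.041     ]
[[-0.936  0.352 -0.   ]
 [ 0.352  0.936 -0.   ]
 [ 0.    -0.    -1.   ]]
```

```bash
cat >> h.py <<'E'
BX=np.array([.5577,.0776]);BY=np.radians(96.7)
U=np.array([np.cos(BY),np.sin(BY)]);V=np.array([-U[1],U[0]])
def bw(x,y): return BX+x*U+y*V
def go(*tg):
    s=sensors.get_state();M=R.from_rotvec(s["tcp_rot"]).as_matrix();h=np.degrees(np.arctan2(M[1,1],M[0,1]))
    print("clock",s["clock"],"tcp",np.round(s["tool_pos"],4),"head",round(h,2),"F",np.round(s["wrist_force"],1),"w",round(s["gripper_width"],3),"ff",round(s["finger_force"],1),"q6",round(s["qpos"][5],2))
    l=s["tool_pos"]-np.r_[BX,.03];print("box-frame tcp mm",np.round(1000*np.array([l[:2]@U,l[:2]@V,l[2]]),1))
    for t in tg:
        d=M.T@(np.array(t[:3])-s["tool_pos"])*100;sp=-(t[3]-h);sp=(sp+180)%360-180
        print("->",np.round(d,2),"spin",round(sp,1),"alt",round((sp+180)%360-180 if False else (sp-180 if sp>0 else sp+180),1))
E
python3 - <<'E'
from h import *
go((*bw(-.08,0),.15,96.7),(*bw(-.08,0),.098,96.7))
E
```

```text
clock 2.25 tcp [0.22   0.585  0.2313] head 69.39 F [ 0.1 -0.6 -0.6] w 1.004 ff 0.0 q6 -0.18
box-frame tcp mm [543.3 276.2 201.3]
-> [-53.14 -42.71   8.13] spin -27.3 alt 152.7
-> [-53.14 -42.71  13.33] spin -27.3 alt 152.7
```

Request:
send_rows(rows=[-1,-13,-10.5,0,-7,-1,-27,-21.5,1,-14,-1,-40,-32,3,-21,0,-53.1,-42.7,6,-27.3,0,-53.1,-42.7,8,-27.3])

```text
clock: 2.88
tool_pos: [0.3799, 0.3158, 0.2087]
tcp_rot: [-0.185, 3.134, 0.001]
wrist_force: [0.8, 0.6, -0.4]
gripper_width: 0.604
finger_force: 0.0
```

Request:
send_rows(rows=[0,0,0,0,0,0,0,0,0,0,0,0,0,0,0,0,0,0,0,0], squeeze=30)

```text
clock: 3.38
tool_pos: [0.3779, 0.3184, 0.2086]
tcp_rot: [-0.187, 3.136, 0.0]
wrist_force: [-0.3, 0.3, 0.4]
gripper_width: 0.499
finger_force: 0.0
```

```bash
python3 - <<'E'
from h import *
go((*bw(-.08,0),.15,96.7),(*bw(-.08,0),.098,96.7))
E
```

```text
clock 3.375 tcp [0.3779 0.3184 0.2086] head 96.83 F [-0.3  0.3  0.4] w 0.499 ff 0.0 q6 -1.22
box-frame tcp mm [260.2 150.5 178.6]
-> [-14.97 -34.05   5.85] spin 0.1 alt -179.9
-> [-14.97 -34.05  11.05] spin 0.1 alt -179.9
```

Request:
send_rows(rows=[0,-15,-34,5.8,0,0,-15,-34,5.8,0,0,-15,-34,5.8,0,0,-15,-34,5.8,0,0,-15,-34,5.8,0])

```text
clock: 4.0
tool_pos: [0.5363, 0.0505, 0.16]
tcp_rot: [-0.186, 3.135, 0.0]
wrist_force: [0.9, 0.8, 1.0]
gripper_width: 0.499
finger_force: 0.0
```

Request:
send_rows(rows=[0,0,0,0,0,0,0,0,0,0])

```text
clock: 4.25
tool_pos: [0.5346, 0.052, 0.1599]
tcp_rot: [0.184, -3.135, -0.001]
wrist_force: [-0.7, 0.2, -0.3]
gripper_width: 0.502
finger_force: 0.0
```

```bash
python3 - <<'E'
from h import *
go((*bw(-.08,0),.098,96.7))
p=optics.camera("scene");save(p,"pull.png",(300,220,460,380),3.5)
E
```

```text
clock 4.25 tcp [0.5346 0.052  0.1599] head 96.71 F [-0.7  0.2 -0.3] w 0.502 ff 0.0 q6 -1.8
box-frame tcp mm [-22.8  25.9 129.9]
-> [-2.6  -5.73  6.19] spin 0.0 alt -180.0
```

View pics/pull.png

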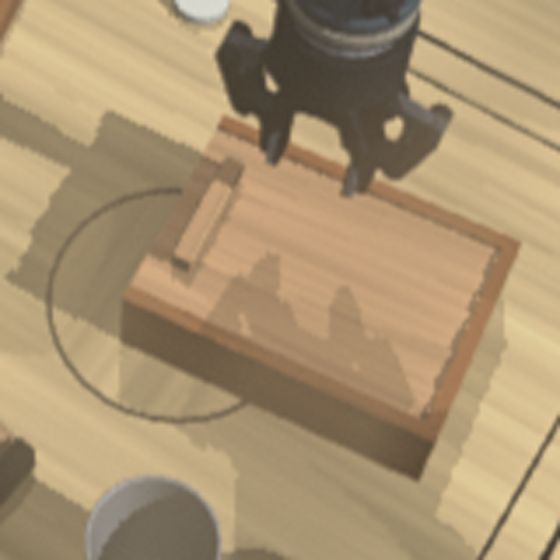

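The crop shows the bar at about (208,215), with the gripper half-open above the lid and its fingers lined up along the box. Next I grip the bar.

Request:
send_rows(rows=[0,-2.6,-5.7,0,0,0,-2.6,-5.7,3,0,0,-2.6,-5.7,5.5,0,0,-2.6,-5.7,6.1,0,0,-2.6,-5.7,6.1,0])

```text
clock: 4.92
tool_pos: [0.5675, -0.0011, 0.0995]
tcp_rot: [0.187, -3.136, -0.0]
wrist_force: [-0.3, -0.1, 0.3]
gripper_width: 0.503
finger_force: 0.0
```

Request:
send_rows(rows=[1,0,0,0,0,1,0,0,0,0,1,0,0,0,0,1,0,0,0,0])

```text
clock: 5.42
tool_pos: [0.5684, -0.0017, 0.1005]
tcp_rot: [-0.182, 3.134, 0.001]
wrist_force: [-0.9, 3.5, 6.3]
gripper_width: 0.153
finger_force: 33.0
```

```bash
python3 - <<'E'
from h import *
go((*bw(-.08,0),.098,96.7))
E
```

```text
clock 5.425 tcp [ 0.5684 -0.0017  0.1005] head 96.66 F [-0.9  3.5  6.3] w 0.153 ff 33.0 q6 -1.89
box-frame tcp mm [-80.   -1.3  70.5]
-> [0.13 0.   0.25] spin -0.0 alt 180.0
```

Request:
send_rows(rows=[1,0,0,-0.2,0,1,0,-2,-0.2,0,1,0,-4,-0.2,0,1,0,-6,-0.2,0,1,0,-8,-0.2,0])

```text
clock: 6.05
tool_pos: [0.5776, -0.0814, 0.1006]
tcp_rot: [-0.182, 3.135, 0.003]
wrist_force: [3.4, 5.3, -4.7]
gripper_width: 0.156
finger_force: 31.7
```

Request:
send_rows(rows=[1,0,-2,0,0,1,0,-3.4,0,0,1,0,-3.9,0,0,1,0,-4.1,0,0,1,0,-4.1,0,0])

```text
clock: 6.68
tool_pos: [0.5819, -0.1187, 0.1006]
tcp_rot: [-0.18, 3.136, 0.01]
wrist_force: [5.2, 11.3, -3.8]
gripper_width: 0.152
finger_force: 31.8
```

```bash
python3 - <<'E'
from h import *
go((*bw(-.2,0),.098,96.7))
E
```

```text
clock 6.675 tcp [ 0.5819 -0.1187  0.1006] head 96.58 F [ 5.2 11.3 -3.8] w 0.152 ff 31.8 q6 -2.08
box-frame tcp mm [-197.8   -1.1   70.6]
-> [ 0.11 -0.22  0.26] spin -0.1 alt 179.9
```

Request:
send_rows(rows=[1,0,-0.3,0,0,1,0,-0.5,0,0,1,0,-0.5,0,0])

```text
clock: 7.05
tool_pos: [0.5819, -0.119, 0.1005]
tcp_rot: [0.178, -3.136, -0.022]
wrist_force: [5.7, 23.8, -0.5]
gripper_width: 0.151
finger_force: 32.2
```

```bash
python3 - <<'E'
from h import *
go((*bw(-.2,0),.098,96.7))
E
```

```text
clock 7.05 tcp [ 0.5819 -0.119   0.1005] head 96.49 F [ 5.7 23.8 -0.5] w 0.151 ff 32.2 q6 -2.09
box-frame tcp mm [-198.1   -1.1   70.5]
-> [ 0.11 -0.2   0.25] spin -0.2 alt 179.8
```

Request:
send_rows(rows=[0.4,0,0.5,0,0,0,0,0.5,0,0,0,0,0.5,-1,0,0,0,0.5,-5,0,0,0,0.5,-8,0])

```text
clock: 7.68
tool_pos: [0.5822, -0.124, 0.1833]
tcp_rot: [-0.181, 3.135, -0.002]
wrist_force: [0.0, 0.2, -0.6]
gripper_width: 0.499
finger_force: 0.0
```

```bash
python3 - <<'E'
from h import *
go((.454,-.242,.12,103),(.454,-.242,.033,103))
b=optics.camera("scene");save(b,"open.png",(320,230,460,360),5)
u=[np.round((proj(b,[*bw(x,y),z])-[320,230])*5) for x,y,z in((-.0265,.065,.088),(-.0265,-.065,.088),(-.033,.034,.055),(-.033,-.034,.055))];print(u)
E
```

```text
clock 7.675 tcp [ 0.5822 -0.124   0.1833] head 96.62 F [ 0.   0.2 -0.6] w 0.499 ff 0.0 q6 -2.08
box-frame tcp mm [-203.1   -0.8  153.3]
-> [ 14.11 -10.23   6.33] spin -6.4 alt 173.6
-> [ 14.12 -10.22  15.03] spin -6.4 alt 173.6
[array([359., 203.]), array([239., 437.]), array([311., 285.]), array([250., 405.])]
```

View pics/open.png

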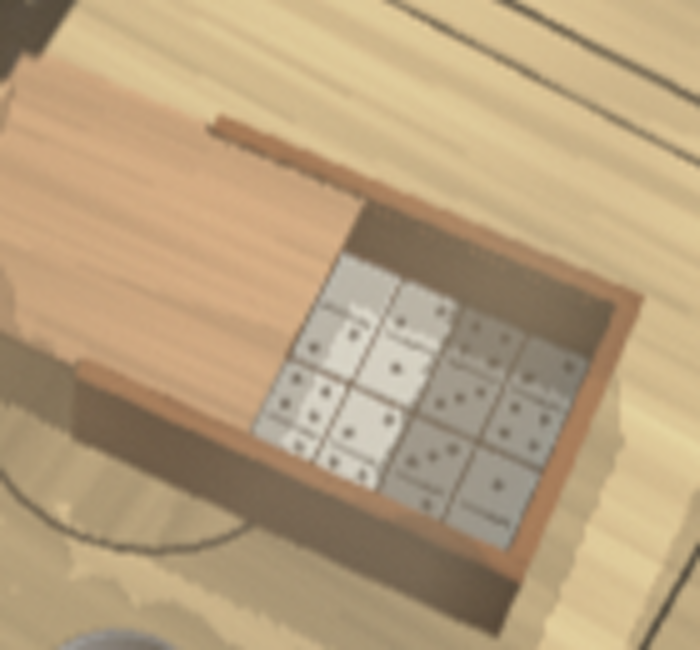

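The lid is at its stop, with its edge running (362,203) to (253,432) in the crop. Neither packed side shows, so I'll have to feel for it with the rack. Next I pick the rack up near its trailing end.

Request:
send_rows(rows=[-0.4,5,-3.5,0,-3,-0.4,10,-7,1,-6.4,-0.4,14.1,-10.2,3,-6.4,-0.4,14.1,-10.2,6.3,-6.4,-0.4,14.1,-10.2,6.3,-6.4])

```text
clock: 8.35
tool_pos: [0.4518, -0.2407, 0.1171]
tcp_rot: [0.354, -3.119, -0.005]
wrist_force: [-0.6, -0.3, 0.4]
gripper_width: 0.7
finger_force: 0.0
```

Request:
send_rows(rows=[-0.4,0,0,4,0,-0.4,0,0,4,0])

```text
clock: 8.6
tool_pos: [0.4531, -0.2395, 0.0775]
tcp_rot: [0.359, -3.118, -0.004]
wrist_force: [0.9, 0.2, -0.3]
gripper_width: 0.7
finger_force: 0.0
```

```bash
sed -i 's/^BX=.*/BX=np.array([.5575,.0790]);BY=np.radians(96.7)/' h.py; python3 - <<'E'
from h import *
go((.454,-.242,.033,103))
b=optics.camera("scene");save(b,"pick.png",(230,150,370,290),5)
E
```

```text
clock 8.6 tcp [ 0.4531 -0.2395  0.0775] head 103.12 F [ 0.9  0.2 -0.3] w 0.7 ff 0.0 q6 -2.5
box-frame tcp mm [-304.1  140.9   47.5]
-> [-0.04 -0.28  4.45] spin 0.1 alt -179.9
```

View pics/pick.png

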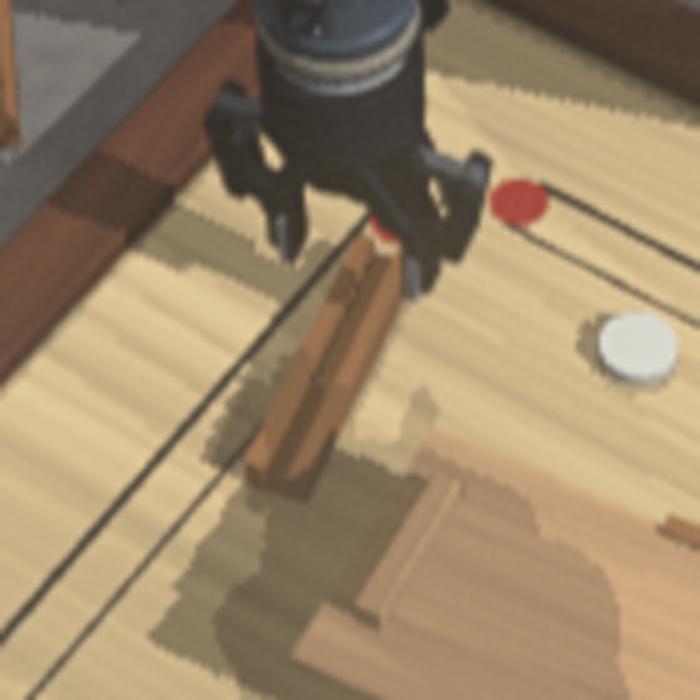

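The fingers straddle the rack's trailing end, at about (340,255) in the crop.

Request:
send_rows(rows=[-0.4,0,-0.3,2.5,0,-0.4,0,-0.3,4.3,0,-0.4,0,-0.3,4.3,0,0.1,0,-0.3,4.3,0,1,0,-0.3,4.3,0], squeeze=20)

```text
clock: 9.28
tool_pos: [0.4551, -0.2436, 0.0368]
tcp_rot: [-0.359, 3.119, -0.003]
wrist_force: [-0.1, 0.3, 4.5]
gripper_width: 0.368
finger_force: 19.7
```

Request:
send_rows(rows=[1,0,0,0,0,1,0,0,0,0,1,0,0,0,0])

```text
clock: 9.65
tool_pos: [0.4551, -0.2436, 0.0368]
tcp_rot: [-0.359, 3.119, -0.003]
wrist_force: [-0.2, 1.3, 6.2]
gripper_width: 0.373
finger_force: 20.0
```

```bash
python3 - <<'E'
from h import *
go((.454,-.242,.033,103))
E
```

```text
clock 9.65 tcp [ 0.4551 -0.2436  0.0368] head 103.12 F [-0.2  1.3  6.2] w 0.373 ff 20.0 q6 -2.51
box-frame tcp mm [-308.4  139.3    6.8]
-> [0.07 0.18 0.38] spin 0.1 alt -179.9
```

Request:
send_rows(rows=[0.29,0,0,0,0,0.29,0,0,-0.1,0,0.29,0,0,-0.1,0])

```text
clock: 10.02
tool_pos: [0.4547, -0.2435, 0.0368]
tcp_rot: [-0.358, 3.12, -0.001]
wrist_force: [0.3, 0.7, 5.4]
gripper_width: 0.367
finger_force: 20.2
```

Request:
send_rows(rows=[0.27,0,0,-0.1,0,0.27,0,0,-0.1,0])

```text
clock: 10.28
tool_pos: [0.4542, -0.2432, 0.0371]
tcp_rot: [0.358, -3.121, -0.0]
wrist_force: [-0.2, 0.3, -0.4]
gripper_width: 0.372
finger_force: 19.7
```

Request:
send_rows(rows=[0.25,0,0,0,0,0.25,0,0,0,0])

```text
clock: 10.52
tool_pos: [0.4542, -0.2432, 0.037]
tcp_rot: [0.358, -3.121, -0.0]
wrist_force: [-0.4, -0.4, -0.9]
gripper_width: 0.375
finger_force: 7.6
```

Request:
send_rows(rows=[0.235,0,0,0,0,0.235,0,0,0,0])

```text
clock: 10.78
tool_pos: [0.4544, -0.2433, 0.0372]
tcp_rot: [-0.358, 3.121, -0.0]
wrist_force: [0.5, 0.5, -1.3]
gripper_width: 0.38
finger_force: 0.0
```

Request:
send_rows(rows=[0.244,0,0,0,0,0.244,0,0,0,0,0.244,0,0,-0.5,0,0.244,-0.05,0,-1,0,0.244,-0.1,0,-1.5,0])

```text
clock: 11.4
tool_pos: [0.4554, -0.2431, 0.0527]
tcp_rot: [-0.358, 3.121, -0.0]
wrist_force: [0.1, 0.2, -0.2]
gripper_width: 0.376
finger_force: 0.5
```

```bash
python3 - <<'E'
from h import *
go()
b=optics.camera("scene");save(b,"tilt.png",(230,150,370,290),5)
E
```

```text
clock 11.4 tcp [ 0.4554 -0.2431  0.0527] head 103.09 F [ 0.1  0.2 -0.2] w 0.376 ff 0.5 q6 -2.51
box-frame tcp mm [-308.   138.9   22.7]
```

View pics/tilt.png

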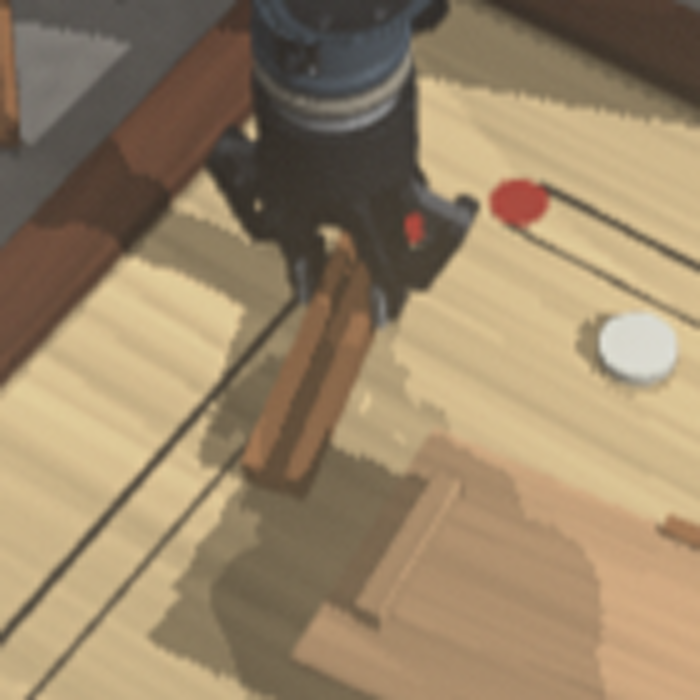

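Request:
send_rows(rows=[0.247,-0.1,0,-0.5,0,0.247,-0.2,0,-1.0,0,0.247,-0.4,0,-1.7,0,0.247,-0.6,0,-2.4,0,0.247,-0.9,0,-3.2,0])

```text
clock: 12.08
tool_pos: [0.4643, -0.241, 0.0848]
tcp_rot: [-0.358, 3.121, -0.0]
wrist_force: [0.2, -0.3, -0.0]
gripper_width: 0.377
finger_force: 0.0
```

Request:
send_rows(rows=[0.247,-0.1,0,-0.3,0,1,-0.1,0,-0.3,0,1,-0.1,0,-0.3,0], squeeze=40)

```text
clock: 12.45
tool_pos: [0.4648, -0.2406, 0.087]
tcp_rot: [0.358, -3.121, -0.001]
wrist_force: [-0.2, -0.2, 0.1]
gripper_width: -0.001
finger_force: 0.0
```

```bash
cat >> h.py <<'E'
def rackpts(g,head,a,pitch,off=0):
    # g: world grip point on rack mid-line; a: distance grip->leading end; leading dir; pitch down of lead
    ld=np.array([-(-np.sin(head)),-np.cos(head)])  # minus tool x
    f=np.r_[ld*np.cos(pitch),-np.sin(pitch)];n=np.r_[ld*np.sin(pitch),np.cos(pitch)];w=np.array([np.cos(head),np.sin(head),0])
    return [g+f*i+n*j+w*k for i in(a,a-.15) for j in(-.011,.011) for k in(-.016,.016)]
E
cat > pitch.py <<'E'
from h import *
import sys
s=sensors.get_state();go()
M=R.from_rotvec(s["tcp_rot"]).as_matrix();h=np.arctan2(M[1,1],M[0,1])
b=optics.camera("scene")
m=[d for d in optics.masks_of(b,"rack_center") if .1<d["p"]]
m=min(m,key=lambda d:np.hypot(*(np.mean(np.reshape(d["box"],(2,2)),0)-proj(b,s["tool_pos"]))))
mm=m["mask"];print("mask",m["box"],m["p"],mm.sum())
best=[]
for pd in range(-10,60,2):
  for a in(.095,.1,.105,.11,.115):
    for dz in(-.004,.002,.008,.014,.02):
      g=s["tool_pos"]+[0,0,dz]
      hl=cv2.convexHull(np.float32([proj(b,c) for c in rackpts(g,h,a,np.radians(pd))]))
      im=np.zeros((480,640),np.uint8);cv2.fillConvexPoly(im,np.int32(hl*256),1,8,8)
      e=(mm&(im==0)).sum()+.3*((im==1)&~mm).sum()
      best.append((round(e,1),pd,a,dz,round(min(c[2] for c in rackpts(g,h,a,np.radians(pd))),3)))
best.sort();print(best[:8])
E
python3 pitch.py
```

```text
clock 12.45 tcp [ 0.4648 -0.2406  0.087 ] head 103.08 F [-0.2 -0.2  0.1] w -0.001 ff 0.0 q6 -2.49
box-frame tcp mm [-306.6  129.3   57. ]
mask [279.8, 200.9, 308.8, 249.4] 0.55 684
[(np.float64(215.2), 32, 0.11, -0.004, np.float64(0.015)), (np.float64(216.5), 32, 0.105, -0.004, np.float64(0.018)), (np.float64(218.0), 40, 0.115, -0.004, np.float64(0.001)), (np.float64(218.3), 34, 0.115, -0.004, np.float64(0.01)), (np.float64(218.3), 36, 0.105, -0.004, np.float64(0.012)), (np.float64(218.3), 36, 0.11, -0.004, np.float64(0.009)), (np.float64(218.3), 42, 0.11, -0.004, np.float64(0.001)), (np.float64(218.7), 38, 0.115, -0.004, np.float64(0.004))]
```

The loose grip slipped and the rack dropped back from a few millimetres. I'll measure it again, regrip firmly, and tilt it instead by resting its trailing end lightly on the overhanging end of the lid.

Request:
send_rows(rows=[0,2,0,-2,0,-0.4,5,0,-5,0,-0.4,7,0,-5,0,-0.4,7,0,-5,0], squeeze=20)

```text
clock: 13.05
tool_pos: [0.3955, -0.2564, 0.1368]
tcp_rot: [0.354, -3.121, -0.002]
wrist_force: [-0.7, -0.4, 0.1]
gripper_width: 0.697
finger_force: 0.0
```

```bash
python3 - <<'E'
from h import *
a=optics.camera("top");b=optics.camera("scene")
def near(p,n,g):
    return min(optics.masks_of(p,n),key=lambda d:np.hypot(*(np.mean(np.reshape(d["box"],(2,2)),0)-proj(p,g))))["mask"]
g=(.485,-.233,.04)
ma,mb=near(a,"rack_center",g),near(b,"rack_center",g);save(b,"re.png",(230,150,370,290),4)
for pm in([(a,ma)],[(b,mb)],[(a,ma),(b,mb)]):
    q,f=fit(pm,[.485,-.235,.23],.15,.032,.03,.052);print(np.round(q[:2],4),round(np.degrees(q[2]),2),round(f),ma.sum(),mb.sum())
t=q[2];go((q[0]-.03*np.cos(t),q[1]-.03*np.sin(t),.035,np.degrees(t)+90))
E
```

```text
[ 0.4951 -0.2354] 13.1 304 671 808
[ 0.4813 -0.238 ] 14.56 100 671 808
[ 0.4844 -0.2375] 13.97 414 671 808
clock 13.25 tcp [ 0.3974 -0.2565  0.1365] head 103.1 F [ 0.4  0.3 -0.1] w 0.704 ff 0.0 q6 -2.61
box-frame tcp mm [-314.5  198.2  106.5]
-> [-5.91 -0.18 10.15] spin -0.9 alt 179.1
```

Request:
send_rows(rows=[-0.4,-5.6,-0.1,3,-0.5,-0.4,-5.6,-0.1,5,-0.5,-0.4,-5.6,-0.1,8,-0.5,-0.4,-5.6,-0.1,10,-0.5,-0.4,-5.6,-0.1,10,-0.5])

```text
clock: 13.88
tool_pos: [0.4512, -0.2438, 0.0353]
tcp_rot: [0.373, -3.117, -0.005]
wrist_force: [-0.1, 0.6, -0.4]
gripper_width: 0.697
finger_force: 0.0
```

Request:
send_rows(rows=[0.1,0,0,0,0,1,0,0,0,0,1,0,0,0,0,1,0,0,-0.3,0,1,0,0,-2,0], squeeze=22)

```text
clock: 14.5
tool_pos: [0.4509, -0.2444, 0.057]
tcp_rot: [0.371, -3.118, -0.003]
wrist_force: [-0.2, -0.2, -1.4]
gripper_width: 0.369
finger_force: 22.8
```

Request:
send_rows(rows=[1,0,0,-3,0,1,0,0,-6,10,1,0,0,-8,20,1,0,0,-10,30,1,0,0,-10,40])

```text
clock: 15.12
tool_pos: [0.4523, -0.2455, 0.1591]
tcp_rot: [0.726, 3.053, -0.003]
wrist_force: [-0.1, 0.1, -0.9]
gripper_width: 0.369
finger_force: 22.8
```

```bash
python3 - <<'E'
from h import *
go((*bw(-.256,0),.13,6.7))
E
python3 pitch.py
```

```text
clock 15.125 tcp [ 0.4523 -0.2455  0.1591] head 63.25 F [-0.1  0.1 -0.9] w 0.369 ff 22.8 q6 -1.82
box-frame tcp mm [-310.1  142.4  129.1]
-> [-8.89 12.36  2.93] spin 56.6 alt -123.4
clock 15.125 tcp [ 0.4523 -0.2455  0.1591] head 63.25 F [-0.1  0.1 -0.9] w 0.369 ff 22.8 q6 -1.82
box-frame tcp mm [-310.1  142.4  129.1]
mask [253.4, 177.8, 316.5, 208.8] 0.86 756
[(np.float64(117.7), 0, 0.11, 0.002, np.float64(0.15)), (np.float64(118.0), -2, 0.11, 0.002, np.float64(0.149)), (np.float64(124.1), 0, 0.115, 0.002, np.float64(0.15)), (np.float64(126.9), -2, 0.115, 0.002, np.float64(0.149)), (np.float64(128.5), 4, 0.11, 0.008, np.float64(0.148)), (np.float64(132.8), 0, 0.105, 0.002, np.float64(0.15)), (np.float64(133.1), -4, 0.11, 0.002, np.float64(0.147)), (np.float64(134.3), 4, 0.115, 0.008, np.float64(0.148))]
```

Request:
send_rows(rows=[1,-2,3,0,10,1,-4,6,0,20,1,-6,9,0,30,1,-9,12,0,40,1,-9,12,0,50])

```text
clock: 15.85
tool_pos: [0.5883, -0.1764, 0.1569]
tcp_rot: [1.942, 2.467, 0.001]
wrist_force: [-0.7, -0.2, -1.5]
gripper_width: 0.369
finger_force: 22.8
```

Request:
send_rows(rows=[1,0,0,0,6.6,1,0,0,0,6.6,1,0,0,0,6.6])

```text
clock: 16.23
tool_pos: [0.5853, -0.1774, 0.1569]
tcp_rot: [-2.078, -2.355, 0.0]
wrist_force: [0.9, 0.1, -1.2]
gripper_width: 0.372
finger_force: 22.8
```

```bash
python3 - <<'E'
from h import *
go((*bw(-.245,0),.122,6.7))
a=optics.camera("top")
for d in optics.spot_point(a,"lid_pull")[:2]: print(d,at(a,d["position"],.102),bw(-.2,0))
E
python3 pitch.py
```

```text
clock 16.225 tcp [ 0.5853 -0.1774  0.1569] head 7.14 F [ 0.9  0.1 -1.2] w 0.372 ff 22.8 q6 -0.6
box-frame tcp mm [-257.9    2.3  126.9]
-> [1.29 0.24 3.49] spin 0.4 alt -179.6
{'position': [318.1, 208.5], 'p': 0.72} [ 0.59066611 -0.11392498  0.102     ] [ 0.58083415 -0.11963413]
clock 16.325 tcp [ 0.5854 -0.1776  0.1572] head 7.07 F [ 0.2 -0.4 -0.7] w 0.369 ff 22.8 q6 -0.6
box-frame tcp mm [-258.1    2.2  127.2]
mask [240.6, 211.4, 306.3, 252.3] 0.76 747
[(np.float64(142.3), 2, 0.11, 0.002, np.float64(0.144)), (np.float64(147.3), 0, 0.11, 0.002, np.float64(0.148)), (np.float64(160.4), 4, 0.11, 0.002, np.float64(0.141)), (np.float64(161.1), -2, 0.11, -0.004, np.float64(0.141)), (np.float64(164.2), -2, 0.11, 0.002, np.float64(0.147)), (np.float64(172.0), -4, 0.11, -0.004, np.float64(0.139)), (np.float64(172.1), 0, 0.105, 0.002, np.float64(0.148)), (np.float64(174.0), 2, 0.105, 0.002, np.float64(0.145))]
```

Request:
send_rows(rows=[1,1.3,0.2,1,0.4,1,1.3,0.2,2.5,0.4,1,1.3,0.2,3.5,0.4,1,1.3,0.2,3.9,0.4,1,1.3,0.2,4.2,0.4])

```text
clock: 17.05
tool_pos: [0.5855, -0.1648, 0.1153]
tcp_rot: [-2.089, -2.345, 0.002]
wrist_force: [-3.5, -1.1, 4.8]
gripper_width: 0.368
finger_force: 23.4
```

Request:
send_rows(rows=[1,0,0,0.3,0,1,0,0,0.3,0])

```text
clock: 17.3
tool_pos: [0.5864, -0.1653, 0.1128]
tcp_rot: [2.089, 2.344, -0.0]
wrist_force: [-2.1, -2.8, 2.8]
gripper_width: 0.366
finger_force: 23.5
```

Request:
send_rows(rows=[1,0.05,0,0.3,0,1,0.1,0,0.6,0,1,0.15,0,0.9,0,1,0.2,0,1.2,0,1,0.25,0,1.5,0])

```text
clock: 17.92
tool_pos: [0.5866, -0.1632, 0.098]
tcp_rot: [2.088, 2.343, -0.0]
wrist_force: [-2.7, -4.1, 5.4]
gripper_width: 0.367
finger_force: 25.5
```

Request:
send_rows(rows=[1,0.1,0,0.3,0,1,0.1,0,0.3,0])

```text
clock: 18.18
tool_pos: [0.5864, -0.1619, 0.0947]
tcp_rot: [2.089, 2.343, 0.0]
wrist_force: [-1.7, -5.2, 3.5]
gripper_width: 0.369
finger_force: 25.9
```

```bash
python3 pitch.py; python3 -c "
from h import *
b=optics.camera('scene');save(b,'tilt2.png',(220,190,380,310),5)"
```

```text
clock 18.175 tcp [ 0.5864 -0.1619  0.0947] head 6.58 F [-1.7 -5.2  3.5] w 0.369 ff 25.9 q6 -0.57
box-frame tcp mm [-242.6   -0.6   64.7]
mask [257.4, 247.2, 312.1, 263.5] 0.77 463
[(np.float64(134.8), 32, 0.105, 0.002, np.float64(0.032)), (np.float64(141.5), 30, 0.105, 0.002, np.float64(0.035)), (np.float64(143.2), 34, 0.105, 0.002, np.float64(0.029)), (np.float64(144.7), 32, 0.1, 0.002, np.float64(0.034)), (np.float64(145.4), 30, 0.1, 0.002, np.float64(0.037)), (np.float64(148.7), 30, 0.105, 0.008, np.float64(0.041)), (np.float64(150.3), 32, 0.105, 0.008, np.float64(0.038)), (np.float64(150.9), 32, 0.11, 0.002, np.float64(0.029))]
```

View pics/tilt2.png

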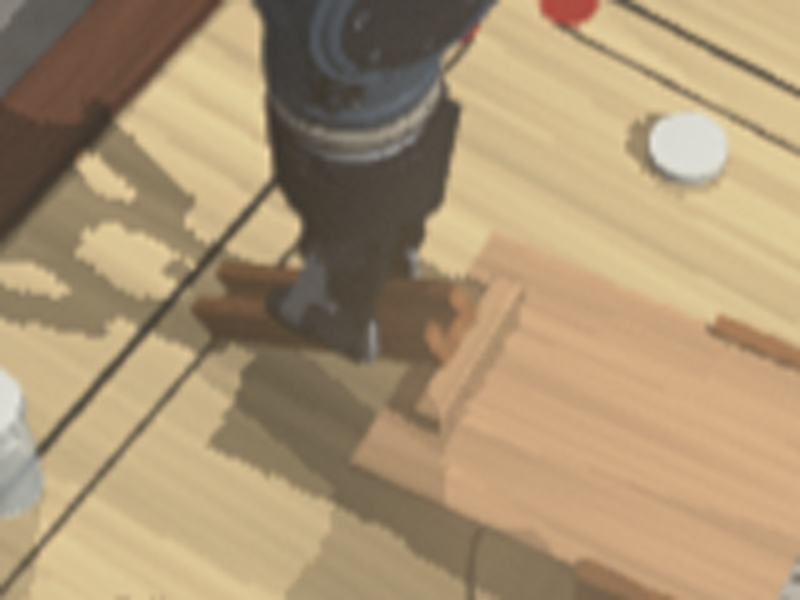

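The rack is now tilted about 31°, leading end down. The lid looks unmoved and the bar is still at about (475,350) in the crop. Next I carry it over the opening and probe the +y side first.

Request:
send_rows(rows=[1,0,0,-2,0,1,0,0,-6,0,1,2,-1,-9.5,0,1,8,-3,-9.5,0,1,14,-3,-9.5,0], squeeze=30)

```text
clock: 18.95
tool_pos: [0.538, -0.0229, 0.1889]
tcp_rot: [-2.092, -2.34, -0.002]
wrist_force: [0.6, 0.5, -1.3]
gripper_width: 0.369
finger_force: 30.4
```

```bash
python3 pitch.py; python3 - <<'E'
from h import *
go((*bw(.083,.029),.17,6.7))
E
```

```text
clock 18.95 tcp [ 0.538  -0.0229  0.1889] head 6.4 F [ 0.6  0.5 -1.3] w 0.369 ff 30.4 q6 -0.36
box-frame tcp mm [-99.   31.2 158.9]
mask [315.3, 232.4, 381.6, 256.1] 0.85 795
[(np.float64(125.3), 32, 0.105, 0.008, np.float64(0.132)), (np.float64(130.3), 30, 0.105, 0.008, np.float64(0.135)), (np.float64(133.5), 28, 0.105, 0.002, np.float64(0.132)), (np.float64(138.1), 30, 0.105, 0.002, np.float64(0.129)), (np.float64(143.2), 28, 0.1, 0.002, np.float64(0.134)), (np.float64(143.4), 26, 0.105, 0.002, np.float64(0.135)), (np.float64(146.3), 30, 0.1, 0.008, np.float64(0.137)), (np.float64(147.8), 26, 0.1, 0.002, np.float64(0.137))]
clock 19.05 tcp [ 0.5365 -0.0183  0.1884] head 6.87 F [ 0.3 -0.8 -1. ] w 0.364 ff 30.4 q6 -0.37
box-frame tcp mm [-94.1  32.2 158.4]
-> [17.7   0.38  1.94] spin 0.2 alt -179.8
```

Request:
send_rows(rows=[1,6,0.3,0,0,1,12,0.3,0,0,1,17.7,0.3,0,0,1,17.7,0.3,2,0,1,17.7,0.3,2,0])

```text
clock: 19.68
tool_pos: [0.5208, 0.1521, 0.1675]
tcp_rot: [-2.086, -2.344, 0.004]
wrist_force: [0.7, 0.4, -1.5]
gripper_width: 0.367
finger_force: 30.4
```

Request:
send_rows(rows=[1,0,0,2,0,1,0,0,4,0,1,0,0,5.2,0,1,0,0,5.2,0])

```text
clock: 20.18
tool_pos: [0.5232, 0.1513, 0.1171]
tcp_rot: [-2.092, -2.343, -0.003]
wrist_force: [0.2, 3.6, 0.7]
gripper_width: 0.368
finger_force: 30.5
```

```bash
python3 - <<'E'
from h import *
go((*bw(.083,.029),.1125,6.7))
E
```

```text
clock 20.175 tcp [0.5232 0.1513 0.1171] head 6.49 F [0.2 3.6 0.7] w 0.368 ff 30.5 q6 -0.04
box-frame tcp mm [75.8 25.6 87.1]
-> [ 0.72 -0.34  0.46] spin -0.2 alt 179.8
```

Request:
send_rows(rows=[1,0.7,-0.3,0,0,1,0.7,-0.3,0,0])

```text
clock: 20.42
tool_pos: [0.5179, 0.1575, 0.1172]
tcp_rot: [-2.089, -2.345, 0.002]
wrist_force: [-0.5, 0.3, -0.1]
gripper_width: 0.367
finger_force: 30.2
```

```bash
python3 pitch.py; python3 - <<'E'
from h import *
b=optics.camera("top")
for d in optics.masks_of(b,"lid")[:2]:
    pts=np.argwhere(d["mask"])[:,::-1].astype(float)
    w=np.array([at(b,u,.094)[:2] for u in pts])-BX;print("lid x range",np.percentile(w@U,[.5,99.5]),d["p"])
E
```

```text
clock 20.425 tcp [0.5179 0.1575 0.1172] head 6.6 F [-0.5  0.3 -0.1] w 0.367 ff 30.2 q6 -0.03
box-frame tcp mm [82.6 30.1 87.2]
mask [390.8, 278.4, 455.2, 311.0] 0.55 904
[(np.float64(132.2), 20, 0.105, 0.008, np.float64(0.079)), (np.float64(133.2), 24, 0.105, 0.008, np.float64(0.072)), (np.float64(135.5), 22, 0.105, 0.002, np.float64(0.07)), (np.float64(135.5), 22, 0.105, 0.008, np.float64(0.076)), (np.float64(137.7), 24, 0.105, 0.002, np.float64(0.066)), (np.float64(141.4), 20, 0.105, 0.002, np.float64(0.073)), (np.float64(143.3), 26, 0.105, 0.008, np.float64(0.069)), (np.float64(146.2), 18, 0.105, 0.002, np.float64(0.076))]
lid x range [-0.22403854 -0.02866931] 0.76
```

Request:
send_rows(rows=[1,-0.2,0,0.5,0,1,-0.3,0.1,1.0,0,1,-0.3,0.1,1.4,0,1,-0.3,0.1,1.4,0])

```text
clock: 21.12
tool_pos: [0.5197, 0.1546, 0.1026]
tcp_rot: [-2.09, -2.345, 0.001]
wrist_force: [-0.1, 0.3, 0.1]
gripper_width: 0.368
finger_force: 30.2
```

```bash
python3 pitch.py
```

```text
clock 21.125 tcp [0.5197 0.1546 0.1026] head 6.58 F [-0.1  0.3  0.1] w 0.368 ff 30.2 q6 -0.03
box-frame tcp mm [79.5 28.7 72.6]
mask [384.3, 282.8, 455.9, 312.6] 0.6 843
[(np.float64(137.3), 22, 0.105, 0.002, np.float64(0.055)), (np.float64(140.3), 22, 0.105, 0.008, np.float64(0.061)), (np.float64(141.8), 20, 0.105, 0.008, np.float64(0.064)), (np.float64(142.5), 24, 0.105, 0.008, np.float64(0.058)), (np.float64(143.0), 24, 0.105, 0.002, np.float64(0.052)), (np.float64(143.6), 26, 0.105, 0.008, np.float64(0.055)), (np.float64(145.2), 20, 0.105, 0.002, np.float64(0.058)), (np.float64(148.1), 18, 0.105, 0.002, np.float64(0.062))]
```

Request:
send_rows(rows=[1,-0.3,0,0,0,1,-0.6,0,0,0,1,-0.6,0,0,0])

```text
clock: 21.6
tool_pos: [0.5209, 0.1485, 0.1033]
tcp_rot: [2.091, 2.345, 0.0]
wrist_force: [0.5, -0.0, -1.6]
gripper_width: 0.367
finger_force: 30.2
```

Request:
send_rows(rows=[1,-0.3,0,0,0,1,-0.5,0,0,0,1,-0.5,0,0,0])

```text
clock: 21.98
tool_pos: [0.5213, 0.1436, 0.1032]
tcp_rot: [2.091, 2.345, -0.0]
wrist_force: [0.1, 1.1, 0.0]
gripper_width: 0.366
finger_force: 30.2
```

Request:
send_rows(rows=[1,-0.3,0,0,0,1,-0.5,0,0,0,1,-0.5,0,0,0])

```text
clock: 22.35
tool_pos: [0.5219, 0.1386, 0.1032]
tcp_rot: [2.09, 2.345, 0.0]
wrist_force: [-0.4, -0.5, -0.7]
gripper_width: 0.365
finger_force: 30.2
```

Request:
send_rows(rows=[1,-0.2,0,0,0,1,-0.4,0,0,0,1,-0.4,0,0,0])

```text
clock: 22.72
tool_pos: [0.5224, 0.1347, 0.1032]
tcp_rot: [2.09, 2.345, 0.0]
wrist_force: [0.5, -0.2, -1.1]
gripper_width: 0.366
finger_force: 30.2
```

Request:
send_rows(rows=[1,-0.2,0,0,0,1,-0.3,0,0,0,1,-0.3,0,0,0])

```text
clock: 23.1
tool_pos: [0.5225, 0.132, 0.1031]
tcp_rot: [-2.09, -2.345, 0.0]
wrist_force: [-0.3, 1.7, -2.2]
gripper_width: 0.366
finger_force: 30.2
```

```bash
python3 pitch.py
```

```text
clock 23.1 tcp [0.5225 0.132  0.1031] head 6.57 F [-0.3  1.7 -2.2] w 0.366 ff 30.2 q6 -0.08
box-frame tcp mm [56.7 28.6 73.1]
mask [381.2, 278.6, 443.7, 309.3] 0.6 837
[(np.float64(149.8), 24, 0.105, 0.008, np.float64(0.058)), (np.float64(153.4), 22, 0.105, 0.008, np.float64(0.062)), (np.float64(153.4), 24, 0.1, 0.008, np.float64(0.06)), (np.float64(154.9), 24, 0.095, 0.008, np.float64(0.062)), (np.float64(155.8), 22, 0.1, 0.008, np.float64(0.063)), (np.float64(158.8), 22, 0.095, 0.008, np.float64(0.065)), (np.float64(160.0), 20, 0.105, 0.002, np.float64(0.059)), (np.float64(160.8), 20, 0.1, 0.002, np.float64(0.061))]
```

Request:
send_rows(rows=[1,0.1,0,0.3,0,1,0.1,0,0.6,0,1,0.1,0,0.6,0])

```text
clock: 23.58
tool_pos: [0.5224, 0.1328, 0.0969]
tcp_rot: [-2.09, -2.345, 0.001]
wrist_force: [-0.2, 0.1, -1.4]
gripper_width: 0.362
finger_force: 30.2
```

Request:
send_rows(rows=[1,0,0,0.3,0,1,0,0,0.5,0,1,0,0,0.5,0])

```text
clock: 23.95
tool_pos: [0.5224, 0.1328, 0.092]
tcp_rot: [-2.09, -2.345, 0.0]
wrist_force: [0.5, 0.2, -0.7]
gripper_width: 0.369
finger_force: 30.2
```

Request:
send_rows(rows=[1,0,0,0.3,0,1,0,0,0.4,0,1,0,0,0.4,0])

```text
clock: 24.32
tool_pos: [0.5229, 0.1329, 0.0897]
tcp_rot: [2.089, 2.345, 0.001]
wrist_force: [-2.7, 0.8, 9.2]
gripper_width: 0.362
finger_force: 31.6
```

Request:
send_rows(rows=[1,0,0,-0.35,0,1,-0.3,0,-0.35,0,1,-0.6,0,-0.35,0,1,-0.6,0,-0.35,0])

```text
clock: 24.82
tool_pos: [0.5231, 0.1265, 0.0914]
tcp_rot: [-2.091, -2.344, 0.001]
wrist_force: [0.5, -0.4, -0.8]
gripper_width: 0.37
finger_force: 30.2
```

Request:
send_rows(rows=[1,-0.3,0,0,0,1,-0.6,0,0,0,1,-0.6,0,0,0])

```text
clock: 25.2
tool_pos: [0.524, 0.1206, 0.0917]
tcp_rot: [2.091, 2.345, -0.0]
wrist_force: [-0.3, 0.6, -1.2]
gripper_width: 0.368
finger_force: 30.2
```

```bash
python3 pitch.py
```

```text
clock 25.2 tcp [0.524  0.1206 0.0917] head 6.57 F [-0.3  0.6 -1.2] w 0.368 ff 30.2 q6 -0.1
box-frame tcp mm [45.3 28.5 61.7]
mask [381.7, 279.2, 436.9, 310.3] 0.85 684
[(np.float64(172.2), 22, 0.105, 0.008, np.float64(0.05)), (np.float64(175.0), 22, 0.1, 0.008, np.float64(0.052)), (np.float64(175.6), 24, 0.105, 0.008, np.float64(0.047)), (np.float64(176.5), 20, 0.105, 0.008, np.float64(0.053)), (np.float64(178.3), 24, 0.1, 0.008, np.float64(0.049)), (np.float64(178.6), 22, 0.095, 0.008, np.float64(0.054)), (np.float64(180.3), 20, 0.1, 0.008, np.float64(0.055)), (np.float64(181.0), 24, 0.095, 0.008, np.float64(0.051))]
```

Request:
send_rows(rows=[1,0,0,0.3,0,1,0,0,0.6,0,1,0,0,0.9,0], squeeze=20)

```text
clock: 25.68
tool_pos: [0.5243, 0.1215, 0.083]
tcp_rot: [2.089, 2.345, 0.002]
wrist_force: [-0.5, 2.9, 5.2]
gripper_width: 0.365
finger_force: 30.9
```

Request:
send_rows(rows=[1,0,0,0.3,0,1,0,0,0.5,0,1,0,0,0.5,0])

```text
clock: 26.05
tool_pos: [0.524, 0.1209, 0.0775]
tcp_rot: [2.09, 2.345, -0.0]
wrist_force: [-0.0, 3.2, 2.2]
gripper_width: 0.365
finger_force: 30.8
```

Request:
send_rows(rows=[1,0,0,0.3,0,1,0,0,0.6,0,1,0,0,0.6,0])

```text
clock: 26.42
tool_pos: [0.5238, 0.1207, 0.0714]
tcp_rot: [-2.09, -2.345, 0.001]
wrist_force: [0.3, 2.5, 2.1]
gripper_width: 0.371
finger_force: 30.8
```

Request:
send_rows(rows=[1,0.1,0,0.3,0,1,0.1,0,0.6,0,1,0.1,0,0.6,0])

```text
clock: 26.8
tool_pos: [0.5236, 0.1219, 0.0653]
tcp_rot: [-2.09, -2.345, 0.001]
wrist_force: [-0.4, 2.1, 2.6]
gripper_width: 0.366
finger_force: 30.8
```

```bash
python3 pitch.py
```

```text
clock 26.8 tcp [0.5236 0.1219 0.0653] head 6.59 F [-0.4  2.1  2.6] w 0.366 ff 30.8 q6 -0.09
box-frame tcp mm [46.5 28.7 35.3]
mask [377.5, 282.2, 433.5, 317.7] 0.57 661
[(np.float64(175.8), 8, 0.11, 0.008, np.float64(0.047)), (np.float64(177.5), 10, 0.11, 0.008, np.float64(0.043)), (np.float64(178.4), 8, 0.105, 0.008, np.float64(0.048)), (np.float64(179.0), 8, 0.1, 0.008, np.float64(0.049)), (np.float64(179.1), 10, 0.105, 0.008, np.float64(0.044)), (np.float64(181.4), 12, 0.105, 0.008, np.float64(0.041)), (np.float64(182.3), 8, 0.095, 0.008, np.float64(0.049)), (np.float64(182.4), 4, 0.105, 0.008, np.float64(0.055))]
```

Request:
send_rows(rows=[1,0,0,0.3,0,1,0,0,0.6,0,1,0,0,0.6,0])

```text
clock: 27.28
tool_pos: [0.5237, 0.1219, 0.0594]
tcp_rot: [-2.09, -2.345, 0.001]
wrist_force: [0.0, 2.3, 2.3]
gripper_width: 0.368
finger_force: 30.9
```

Request:
send_rows(rows=[1,0,0,0.2,0,1,0,0,0.4,0,1,0,0,0.4,0])

```text
clock: 27.65
tool_pos: [0.5238, 0.1219, 0.0556]
tcp_rot: [-2.09, -2.345, 0.0]
wrist_force: [0.1, 2.6, 2.5]
gripper_width: 0.364
finger_force: 31.0
```

Request:
send_rows(rows=[1,0,0,0.1,0,1,0,0,0.2,0,1,0,0,0.2,0])

```text
clock: 28.02
tool_pos: [0.5238, 0.1219, 0.055]
tcp_rot: [2.09, 2.345, 0.0]
wrist_force: [-2.5, 2.9, 12.8]
gripper_width: 0.364
finger_force: 34.5
```

Request:
send_rows(rows=[1,0,0,0.1,0,1,0,0,0.2,0,1,0,0,0.2,0])

```text
clock: 28.4
tool_pos: [0.5238, 0.1219, 0.0547]
tcp_rot: [2.09, 2.345, 0.0]
wrist_force: [-4.0, 1.9, 25.5]
gripper_width: 0.365
finger_force: 38.7
```

```bash
python3 pitch.py
```

```text
clock 28.4 tcp [0.5238 0.1219 0.0547] head 6.6 F [-4.   1.9 25.5] w 0.365 ff 38.7 q6 -0.09
box-frame tcp mm [46.5 28.5 24.7]
mask [381.1, 285.8, 430.0, 319.4] 0.66 643
[(np.float64(177.3), 2, 0.11, 0.008, np.float64(0.048)), (np.float64(177.9), 2, 0.1, 0.008, np.float64(0.048)), (np.float64(178.8), 4, 0.11, 0.008, np.float64(0.044)), (np.float64(179.1), 2, 0.095, 0.008, np.float64(0.048)), (np.float64(179.1), 4, 0.105, 0.008, np.float64(0.044)), (np.float64(179.2), 0, 0.095, 0.008, np.float64(0.052)), (np.float64(179.4), 2, 0.105, 0.008, np.float64(0.048)), (np.float64(180.0), 4, 0.1, 0.008, np.float64(0.045))]
```

Request:
send_rows(rows=[1,0,0,-0.4,0,0.12,0,0,-0.4,0,0.1,0,0,-0.4,0,0.1,0,0,-2,0,0.1,0,0,-4,0])

```text
clock: 29.12
tool_pos: [0.5229, 0.1217, 0.0916]
tcp_rot: [-2.089, -2.344, 0.003]
wrist_force: [0.9, -0.1, 0.3]
gripper_width: 0.449
finger_force: 0.0
```

Request:
send_rows(rows=[0.1,0,0,-4,0,0.1,0,0,-9,0,0.1,0,0,-9,0])

```text
clock: 29.5
tool_pos: [0.5263, 0.1219, 0.1857]
tcp_rot: [2.086, 2.341, 0.009]
wrist_force: [-1.0, 0.5, 0.1]
gripper_width: 0.449
finger_force: 0.0
```

```bash
python3 - <<'E'
from h import *
go((*bw(-.245,0),.16,96.7),(*bw(-.245,0),.16,-83.3))
b=optics.camera("scene");save(b,"in.png",(320,230,460,360),5)
E
```

```text
clock 29.5 tcp [0.5263 0.1219 0.1857] head 6.6 F [-1.   0.5  0.1] w 0.449 ff 0.0 q6 -0.09
box-frame tcp mm [ 46.3  26.  155.7]
-> [-29.12   2.63   2.63] spin -90.1 alt 89.9
-> [-29.12   2.63   2.63] spin 89.9 alt -90.1
```

View pics/in.png

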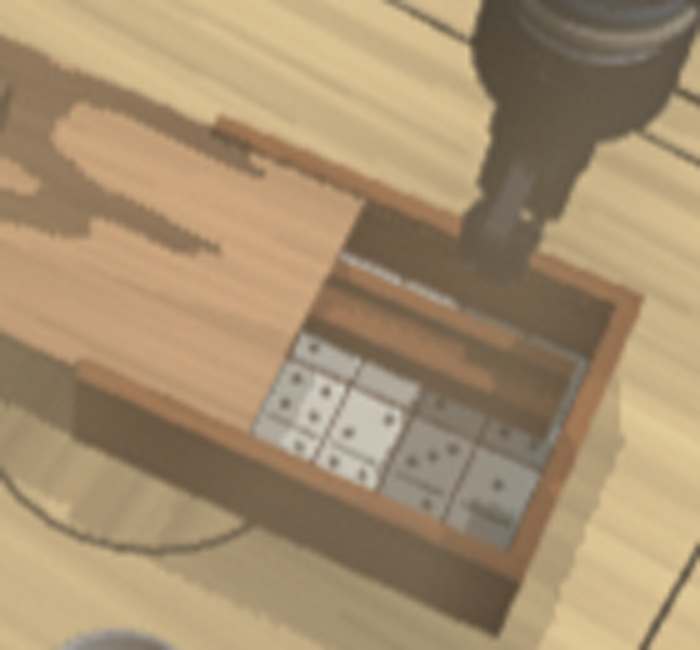

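The rack lies flat in the box with a small gap to the +x wall, at about (565,400) in the crop, and the lid has not moved. Next I go back to the bar and shut the lid.

Request:
send_rows(rows=[0,-5,0.5,0,-10,0,-10,1,0,-20,0,-15,1.5,0,-30,0,-20,2,0,-40,0,-24.6,2.6,0,-50])

```text
clock: 30.18
tool_pos: [0.5766, -0.1209, 0.1798]
tcp_rot: [-0.894, -3.007, -0.001]
wrist_force: [0.6, 0.1, -0.1]
gripper_width: 0.503
finger_force: 0.0
```

Request:
send_rows(rows=[0,0,0,0,-10,0,0,0,0,-20,0,0,0,0,-30,0,0,0,0,-40,0,0,0,0,-40])

```text
clock: 30.8
tool_pos: [0.5766, -0.1191, 0.18]
tcp_rot: [0.177, -3.133, -0.003]
wrist_force: [1.0, 0.1, 0.5]
gripper_width: 0.5
finger_force: 0.0
```

```bash
python3 - <<'E'
from h import *
go((*bw(-.2,0),.101,96.7))
E
```

```text
clock 30.8 tcp [ 0.5766 -0.1191  0.18  ] head 96.46 F [1.  0.1 0.5] w 0.5 ff 0.0 q6 -2.08
box-frame tcp mm [-199.     4.2  150. ]
-> [-0.45 -0.12  7.9 ] spin -0.2 alt 179.8
```

Request:
send_rows(rows=[0,-0.4,0,3,0,0,-0.4,0,6,0,0,-0.4,0,7.8,0,0,-0.4,0,7.8,0])

```text
clock: 31.3
tool_pos: [0.5805, -0.1185, 0.1019]
tcp_rot: [0.178, -3.133, -0.003]
wrist_force: [0.8, -0.6, -0.2]
gripper_width: 0.5
finger_force: 0.0
```

Request:
send_rows(rows=[1,0,0,0,0,1,0,0,0,0,1,0,0,0,0,1,0,0,-0.1,0], squeeze=30)

```text
clock: 31.8
tool_pos: [0.5824, -0.1185, 0.105]
tcp_rot: [-0.18, 3.135, 0.0]
wrist_force: [2.2, 3.4, -4.2]
gripper_width: 0.151
finger_force: 31.0
```

Request:
send_rows(rows=[1,0,1.5,0,0,1,0,3.5,0,0,1,0,5.5,0,0,1,0,7,0,0,1,0,8,0,0])

```text
clock: 32.42
tool_pos: [0.5732, -0.0391, 0.105]
tcp_rot: [-0.182, 3.135, -0.002]
wrist_force: [2.9, -4.4, -1.0]
gripper_width: 0.146
finger_force: 31.4
```

```bash
python3 - <<'E'
from h import *
go((*bw(-.08,0),.101,96.7))
E
```

```text
clock 32.425 tcp [ 0.5732 -0.0391  0.105 ] head 96.63 F [ 2.9 -4.4 -1. ] w 0.146 ff 31.4 q6 -1.95
box-frame tcp mm [-119.1   -1.8   75. ]
-> [0.19 3.91 0.39] spin -0.1 alt 179.9
```

Sliding force is normal (about 5 N); I close the rest up to the +x wall.

Request:
send_rows(rows=[1,0,1.2,0,0,1,0,2.4,0,0,1,0,3.3,0,0,1,0,3.7,0,0,1,0,3.8,0,0])

```text
clock: 33.05
tool_pos: [0.5688, -0.0016, 0.105]
tcp_rot: [-0.181, 3.135, -0.0]
wrist_force: [3.1, -3.6, 0.5]
gripper_width: 0.148
finger_force: 31.6
```

Request:
send_rows(rows=[1,0,0.2,0,0,1,0,0.4,0,0,1,0,0.4,0,0])

```text
clock: 33.42
tool_pos: [0.5685, 0.0009, 0.105]
tcp_rot: [-0.181, 3.135, -0.003]
wrist_force: [3.2, -6.9, 1.4]
gripper_width: 0.148
finger_force: 31.5
```

Request:
send_rows(rows=[1,0,0.1,0,0,1,0,0.3,0,0,1,0,0.3,0,0])

```text
clock: 33.8
tool_pos: [0.5685, 0.0011, 0.105]
tcp_rot: [-0.183, 3.135, -0.01]
wrist_force: [2.7, -14.2, -0.9]
gripper_width: 0.148
finger_force: 31.5
```

Request:
send_rows(rows=[0.4,0,-0.2,0,0,0,0,-0.4,0,0,0,0,-0.4,-1,0,0,0,-0.4,-5,0,0,0,-0.4,-9,0])

```text
clock: 34.42
tool_pos: [0.5671, 0.002, 0.1958]
tcp_rot: [0.181, -3.134, -0.002]
wrist_force: [0.5, 0.1, 0.2]
gripper_width: 0.499
finger_force: 0.0
```

Request:
send_rows(rows=[0,5,0,-5,0,0,10,0,-6,0,0,14,0,-6,0,0,14,0,-6,0,0,14,0,-6,0])

```text
clock: 35.05
tool_pos: [0.4297, -0.0147, 0.2554]
tcp_rot: [-0.18, 3.134, -0.0]
wrist_force: [0.7, 0.1, -0.3]
gripper_width: 0.501
finger_force: 0.0
```

```bash
python3 - <<'E'
from h import *
go()
b=optics.camera("top")
for d in optics.masks_of(b,"lid")[:1]:
    pts=np.argwhere(d["mask"])[:,::-1].astype(float)
    w=np.array([at(b,u,.094)[:2] for u in pts])-BX;print("lid x",np.percentile(w@U,[.5,99.5]),d["p"])
for k in("lid_pull","holder","pot","vial","tumbler","striker","notebook"):
    for d in optics.spot_point(b,k)[:1]: print(k,np.round(d["position"],1),round(d["p"],2))
E
```

```text
clock 35.05 tcp [ 0.4297 -0.0147  0.2554] head 96.59 F [ 0.7  0.1 -0.3] w 0.501 ff 0.0 q6 -1.98
box-frame tcp mm [-78.2 137.9 225.4]
lid x [-0.10458015  0.0906828 ] 0.7
lid_pull [269.6 214.3] 0.59
holder [307.2 146.7] 0.63
pot [163.5 155.1] 0.75
vial [279.4 219.9] 0.73
tumbler [234.3 138.5] 0.79
striker [319.4 290.6] 0.6
notebook [165.3 324.9] 0.96
```

```bash
python3 -c "
from h import *
print(job.finish_job())"
```

```text
the job is handed in; nothing more can be done
None
```

The job is handed in at about 35 s: the rack lies flat on the layer on the free +y side, the lid is shut against the +x wall, and the other things look unmoved, except that the network misplaced the vial in the last picture, though the arm never went near it; early on the rack slipped from a loose grip once and dropped back onto the board.

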